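# Load the ink magazine, lift the lid stay and shut the lid

### The job

Load the printer's ink magazine: first put the two ink cases one after the other into the sloped lane, lengthwise and label up, so that they slide down to the stop one behind the other. Then lift the locked stay off the lid's pin by its side peg and swing it right over, away from the lid, until it rests on its end stop, and after that push the lid fully shut without slamming it. Leave the spray can, the screwdriver and the dish alone.

Things in the scene. Friction and masses are not known exactly. Their poses are not given: they have to be found in the camera images.
- magazine: Black open-topped ink magazine fixed on the bench, 150 (its x) x 230 (its y) x 125 mm high, yaw within 0.15 rad; origin at the centre of its underside, z up. Side walls 6 mm thick, outer faces at x = +-75 mm, 125 mm high. The +y end wall is 125 mm high; the -y end wall, below the lane's upper mouth, 85 mm. The lid hinge runs along x at y = +100, z = 125 mm.
- lane: Sloped aluminium lane fixed in the magazine. Origin on its floor, mid-width, at the face of the stop (magazine frame 0, 85, 26 mm); x points UP the slope (20 degrees, towards the magazine's -y), z square to the floor. Floor 200 mm long, slippery: cases slide down by themselves. Side rails 12 mm high, 50 mm apart. Stop: a plate 40 mm high at x < 0. Cases fully down have origins at x = 32 and 96 mm.
- lane_mouth (a point): Point on the lane floor, mid-width, 150 mm up the slope from the stop (magazine frame 0, -56, 77 mm): a case set down with its origin about here, its long side along the lane and its underside parallel to the sloped floor, slides down.
- case_a: Black ink case with white labels on top and sides, a block 64 (its x) x 44 (its y) x 48 mm high, about 0.16 kg; origin at the centre of its underside, z up. Lies on the bench on the magazine's -y side. For the lane grip only its upper half, across the 44 mm, so that the fingers stay above the 12 mm rails.
- case_b: The second ink case, identical to case_a; either may go in first, either way round.
- lid (a joint): Grey flat lid, 160 mm along the magazine's x, 205 mm from hinge to free edge, 8 mm thick (underside level with the hinge line). 0 = fully shut, about 1.75 rad = open, standing up and leaning back 10 degrees at the magazine's +y end. Its hinge is stiff: the lid stays where it is left and closes under about 2 N pushed near its edge. It cannot close while the stay is locked on its pin.
- lid_hinge (a point): Point on the lid hinge line, mid-width (magazine frame: 0, 100, 125 mm).
- lid_edge (a point): Point on the middle of the lid's free edge, on its outer (upper when shut) face, 205 mm from the hinge line; the lid is shut by pushing its outer face, the one that looks to the magazine's +y while open, towards -y and down in an arc about the hinge.
- stay (a joint): Flat steel stay bar, 6 mm thick, about 220 mm long, outside the magazine's +x side, turning about the magazine's x. 0 = locked: leans 0.66 rad from upright towards +y, notch about the lid's pin. Grows as it is lifted off and swung towards -y; clear of the pin from 0.15, past balance from 0.6, then falls slowly to its end stop at 1.6 rad. Let go before balance it drops back onto the pin.
- stay_pivot (a point): Pivot of the stay (magazine frame: 91, 15, 90 mm).
- stay_peg (a point): Point on the axis of the stay's lifting peg, a black round bar 14 mm thick, parallel to the magazine's x, sticking out 57 mm beyond the stay's outer face. The point is 35 mm from the stay's middle plane, 25 mm from the peg's free end, 205 mm from the pivot, about 260 mm above the bench when locked. Pushing it towards the magazine's -y with under 2 N lifts the stay.
- spray_can: Bystander: upright spray can, 64 mm across, 180 mm high, origin at the centre of its underside.
- screwdriver: Bystander: screwdriver lying on the bench, about 200 mm long.
- screw_dish: Bystander: white low dish, 90 mm across, 22 mm high, origin at the centre of its underside.
Not all that is in view belongs to the job. Leave any purple, red or turquoise look-alike of the case_b alone.

How it is judged:
By the outcome, as a careful person would: the job done as asked, in the order asked, and still so for the second after the job is handed in, with the robot touching nothing.
It also fails if it takes over 72 s, if anything falls off the work surface, if the arm or the gripper's body presses on something with over 40 N, if the wrist force passes 120 N, or if a joint passes its speed limit or range.

### The arm

A 7-joint arm with a two-finger parallel gripper is mounted at the origin on the work surface. World frame = base frame: x ahead of the robot, y to its left, z up, the work surface at z = 0. Lengths are in m, angles in rad, forces in N, time in s.
With the tool pointing down it reaches from about 0.375 to 0.925 m from the base axis. Payload 3.1 kg.
Tool frame: the origin (TCP) lies between the finger pads; the fingertips stand 19 mm ahead of it and the grasp point (between the pads) is the TCP; z points along the fingers, y is the line along which they close (so a half turn about z gives the same grasp; the last joint's range is limited). The gripper opens to 85 mm and grips with 20 to 120 N. Pads are 22 mm wide; open, the fingers measure 114 mm over their backs; the gripper's body (76 mm by 85 mm) begins 54 mm behind the grasp point. The pads swing forward as they close: fully open they stand 13 mm farther back than shut.
Start: joints at [-1.221, 0.383, 0.044, 1.598, -0.018, 1.161, -0.05], TCP at [0.281, 0.586, 0.25] pointing down, gripper open.
Joint ranges: [-2.61, 2.61], [-0.41, 2.15], [-1.48, 1.57], [0, 2.5], [-1.57, 4.71], [0.05, 1.97], [-2.85, 2.85]. Speed limits (rad/s): [2.79, 2.79, 3.14, 3.14, 3.14, 3.14, 3.14].

### API

Orientations are given as a unit quaternion [x, y, z, w].
In Python, from bench import move_ptp, movel, move_j, move_gripper, pause, inverse_kinematics, read_camera, camera_params, MotionError, sign_off, look_for, tip_of, read_time_s, read_qpos, read_joint_vel, read_effort, read_eef_pos, read_tcp_rot, read_ft_force, read_ft_torque, read_finger_gap, read_grasp_force gives the robot as it stands. Calls block until the motion is done:
- move_ptp(position, orientation): joint-space move of the TCP to a pose.
- movel(position, orientation=None, speed=0.15): straight line of the TCP; orientation=None keeps the orientation; speed is the mean speed in m/s.
- move_j(angles): joint-space move.
- move_gripper(opening, effort=None): finger opening in m; effort is the grip in N (None keeps the last); returns when the fingers have stopped.
- pause(seconds).
- inverse_kinematics(position, orientation): joint angles nearest the present ones, or None.
- read_camera(name): name is "scene" or "side" or "wrist"; returns the picture (384x512x3 uint8, red, green, blue); there is no depth.
- camera_params(name): a dict with "K" (3x3 intrinsics, pixels), "camera_from_world" (4x4, takes a point from world to camera coordinates). Camera axes: x right, y down, z forward; pixel columns grow to the right and rows downward; lengths in m; the calibration is good to about 2 mm. A picture is of the moment at which its call begins: read the wrist's pose just before it. camera_params takes no time and is no camera call; for the wrist camera it gives the pose at the moment of the call.
A pose or a line that the arm cannot do raises MotionError and nothing moves.
- sign_off(): hands the job in; it is judged then, once.
Trained networks look in the newest picture that a camera, given by its name, has taken for a name from the list of things; names that differ only in an ending like _2 or _b are one class to them, and where a whole thing is asked for, a point or a joint stands for the part that bears it (a point fixed in the world has none). Each returns a list of dicts, best first, with "confidence" (0 to 1); they miss things now and then, are a little off and sometimes report something else, mostly with a low value. They report only what shows in the picture. A call takes as long as a camera call. They do not tell look-alikes from the thing itself.
- look_for(camera, name): "at" ([column, row] in pixels, amid what is visible of it).
- tip_of(camera, name): "at" ([column, row] in pixels: a listed point, or the origin of a listed thing).
Readings, each from a call of its own:
- read_time_s(): time.
- read_qpos(): joint angles.
- read_joint_vel(): joint speeds.
- read_effort(): joint torques, N m.
- read_eef_pos(): TCP position.
- read_tcp_rot(): TCP orientation.
- read_ft_force(): force on the tool from outside, world axes, zero at the start.
- read_ft_torque(): the same for the moment, N m.
- read_finger_gap(): finger opening in m.
- read_grasp_force(): force on a finger pad.
Only numpy, scipy, OpenCV 4.12 (cv2) and the standard library are available. Lean on these libraries where they do the work, as an engineer would, in place of code of your own. Each camera call takes 0.05 s, during which the arm holds its last target. There are 200 camera calls.

## Working session

There is one attempt and no reset: what is moved stays moved. The work goes in short steps, each a Python script; the robot and the scene stay as the last script left them, time stands still between calls to the robot, and variables do not carry over. Pictures are saved under pics/ and viewed, at most 10 in all, crops included, and the job is handed in when it is done.

```bash
mkdir -p pics; ls
python3 - <<'E'
from bench import *
import cv2,numpy as np
ims=[]
for c in ["scene","side"]:
    im=read_camera(c); cv2.imwrite(f"pics/{c}0.png",cv2.resize(im[:,:,::-1],(800,600),interpolation=cv2.INTER_CUBIC))
    np.save(f"pics/{c}0.npy",im)
    p=camera_params(c); print(c,np.round(p["K"],1).tolist(),np.round(p["camera_from_world"],3).tolist())
    for n in ["case_a","lane_mouth","lid_hinge","lid_edge","stay_pivot","stay_peg","magazine","lane","spray_can","screw_dish"]:
        print(n,[(np.round(d["at"]).tolist(),round(d["confidence"],2)) for d in tip_of(c,n)][:5])
print(read_time_s(), read_tcp_rot())
E
```

```text
pics
scene [[443.7, 0.0, 259.3], [0.0, 443.7, 189.0], [0.0, 0.0, 1.0]] [[0.762, 0.648, 0.001, -0.449], [0.526, -0.617, -0.586, -0.239], [-0.379, 0.447, -0.81, 2.014], [0.0, 0.0, 0.0, 1.0]]
case_a [([144.0, 264.0], 0.84), ([171.0, 264.0], 0.65), ([182.0, 291.0], 0.56), ([200.0, 235.0], 0.53), ([164.0, 241.0], 0.53)]
lane_mouth [([240.0, 186.0], 0.59)]
lid_hinge [([266.0, 157.0], 0.8)]
lid_edge [([275.0, 116.0], 0.68)]
stay_pivot [([269.0, 191.0], 0.66)]
stay_peg [([298.0, 147.0], 0.63)]
magazine [([248.0, 188.0], 0.64)]
lane [([265.0, 177.0], 0.72)]
spray_can [([309.0, 145.0], 0.6)]
screw_dish [([278.0, 249.0], 0.75)]
side [[368.9, 0.0, 255.9], [0.0, 368.9, 189.3], [0.0, 0.0, 1.0]] [[-0.776, 0.631, -0.008, 0.493], [0.374, 0.45, -0.811, -0.054], [-0.508, -0.632, -0.585, 1.474], [0.0, 0.0, 0.0, 1.0]]
case_a [([240.0, 175.0], 0.75), ([219.0, 169.0], 0.74), ([189.0, 185.0], 0.62), ([238.0, 193.0], 0.55), ([214.0, 181.0], 0.52)]
lane_mouth [([288.0, 210.0], 0.69)]
lid_hinge [([323.0, 224.0], 0.88)]
lid_edge [([341.0, 170.0], 0.68)]
stay_pivot [([274.0, 232.0], 0.54), ([384.0, 322.0], 0.44)]
stay_peg [([295.0, 208.0], 0.83)]
magazine [([295.0, 241.0], 0.98)]
lane []
spray_can [([385.0, 319.0], 0.94)]
screw_dish [([201.0, 248.0], 0.89)]
1.1 [ 2.22010992e-01  9.75044163e-01 -3.91942757e-06 -2.38049715e-05]
```

View pics/scene0.png

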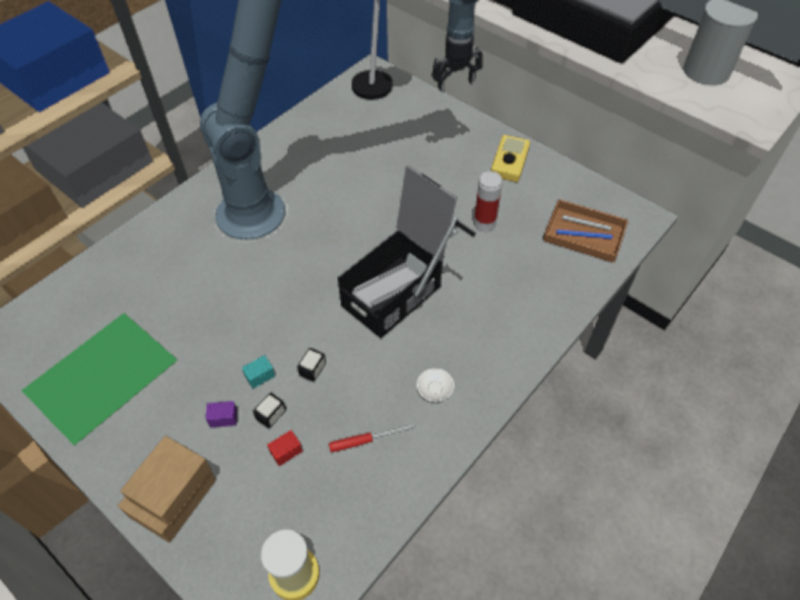

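View pics/side0.png

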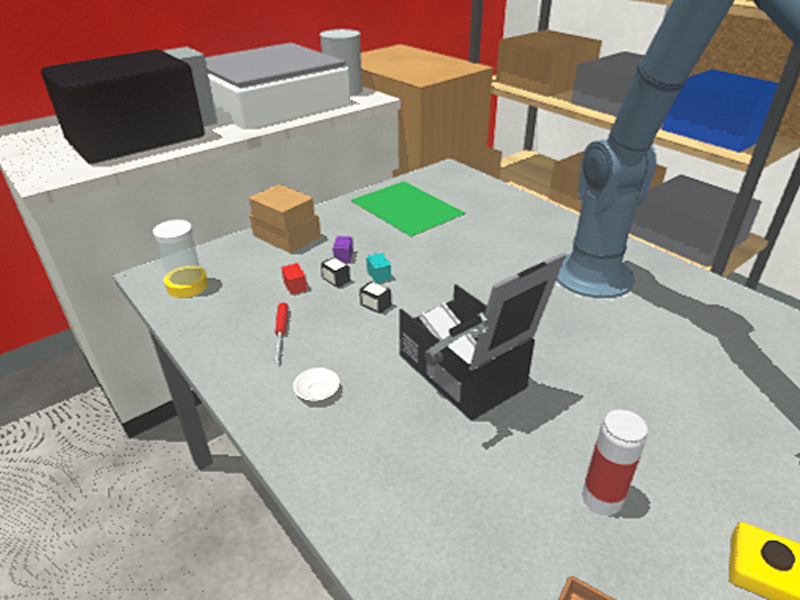

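The two black cases with white labels are at scene picture (312,364) and (270,410), and at side picture (375,297) and (335,271). The turquoise (258,371), purple (221,413) and red (285,447) blocks are the look-alikes. Next I fit the poses.

```bash
cat > h.py <<'E'
from bench import *
import numpy as np, cv2
from scipy.optimize import least_squares
from scipy.spatial.transform import Rotation as R
def proj(p,X):
    X=np.atleast_2d(X); T=np.array(p["camera_from_world"]); c=X@T[:3,:3].T+T[:3,3]
    q=c@np.array(p["K"]).T; return q[:,:2]/q[:,2:]
def onplane(p,uv,z):
    T=np.array(p["camera_from_world"]); Rm=T[:3,:3]; o=-Rm.T@T[:3,3]
    d=Rm.T@np.linalg.inv(p["K"])@np.array([uv[0],uv[1],1.]); return o+d*(z-o[2])/d[2]
def m2w(m,X): # magazine pose m=(x,y,yaw)
    return R.from_euler('z',m[2]).apply(X)+np.array([m[0],m[1],0])
def peg(th): # magazine frame, th joint
    a=.66-th; return np.array([.091+.035,.015+.205*np.sin(a),.09+.205*np.cos(a)])
PTS={"lane_mouth":[0,-.056,.077],"lid_hinge":[0,.1,.125],"stay_pivot":[.091,.015,.09],"stay_peg":peg(0),"magazine":[0,0,0],"lane":[0,.085,.026],
 "lid_edge":[0,.1-.205*np.cos(1.75)+.008*np.sin(1.75),.125+.205*np.sin(1.75)+.008*np.cos(1.75)]}
E
python3 - <<'E'
from h import *
obs={"scene":dict(lane_mouth=(240,186),lid_hinge=(266,157),lid_edge=(275,116),stay_pivot=(269,191),stay_peg=(298,147),magazine=(248,188),lane=(265,177)),
"side":dict(lane_mouth=(288,210),lid_hinge=(323,224),lid_edge=(341,170),stay_pivot=(274,232),stay_peg=(295,208),magazine=(295,241))}
P={c:camera_params(c) for c in obs}
def f(m): return np.concatenate([(proj(P[c],m2w(m,np.array(PTS[k])))[0]-v) for c in obs for k,v in obs[c].items()])
best=min((least_squares(f,[.6,0,y],loss='soft_l1') for y in (0,1.57,3.14,-1.57)),key=lambda s:s.cost)
print(best.x,best.cost); print(np.round(f(best.x).reshape(-1,2),1).tolist())
for c,l in dict(scene=[(200,233),(173,262),(278,249),(309,145)],side=[(240,190),(214,173),(201,248),(385,319)]).items():
    print(c,[np.round(onplane(P[c],u,.024 if i<2 else 0),3).tolist() for i,u in enumerate(l)])
W=camera_params("wrist"); T=np.array(W["camera_from_world"]); tr=R.from_quat(read_tcp_rot()).as_matrix()
o=-T[:3,:3].T@T[:3,3]; print("cam in tcp",tr.T@(o-read_eef_pos()),"axes",(tr.T@T[:3,:3].T).round(2).tolist(),W["K"])
E
```

```text
[ 0.50306498  0.03907503 -0.08431438] 29.061635686775496
[[-1.1, 0.1], [0.8, -0.1], [1.1, -0.6], [-1.1, -3.9], [1.2, 0.5], [1.4, 1.4], [-1.1, -2.9], [-2.5, -1.3], [-3.1, -0.2], [-1.2, 1.9], [2.2, -3.3], [2.3, 4.9], [0.2, -4.8]]
scene [[0.506, -0.25, 0.024], [0.518, -0.401, 0.024], [0.768, -0.1, 0.0], [0.545, 0.396, 0.0]]
side [[0.506, -0.252, 0.024], [0.516, -0.409, 0.024], [0.767, -0.11, 0.0], [0.541, 0.406, 0.0]]
cam in tcp [ 0.07950077 -0.00032691 -0.12381389] axes [[0.0, -0.95, -0.31], [1.0, 0.0, -0.0], [0.0, -0.31, 0.95]] [[321.20869541   0.         253.47176929]
 [  0.         321.20869541 189.54678458]
 [  0.           0.           1.        ]]
```

```bash
cat >> h.py <<'E'
def down(yaw): # tool x at world yaw, z down
    return R.from_matrix(np.array([[np.cos(yaw),np.sin(yaw),0],[np.sin(yaw),-np.cos(yaw),0],[0,0,-1]]).T.reshape(3,3).T).as_quat()
def laneR(m,flip=1): # tool z=-lane z, tool x = flip*lane x
    s,c=np.sin(np.radians(20)),np.cos(np.radians(20))
    lx=np.array([0,-c,s]);lz=np.array([0,s,c]); x=flip*lx; z=-lz
    return R.from_euler('z',m[2])*R.from_matrix(np.c_[x,np.cross(z,x),z])
M=np.array([.503,.039,-.084])
E
python3 - <<'E'
from h import *
print(R.from_quat(down(-1.57)).as_matrix().round(2))
for f in (1,-1):
    r=laneR(M,f); q=inverse_kinematics(m2w(M,[0,-.044,.115]),r.as_quat()); print(f,None if q is None else np.round(q,2))
for y in (-1.57,1.57,0,3.14): 
    for p in ([.506,-.25,.037],[.517,-.405,.037],[.51,-.25,.38]):
        q=inverse_kinematics(p,down(y)); print(y,None if q is None else np.round(q,2))
t=read_time_s()
p=read_eef_pos(); p[2]=.48
movel(p,speed=.4); print(read_time_s()-t)
move_ptp([.51,-.25,.38],down(-1.57)); print(read_time_s()-t)
im=read_camera("wrist"); W=camera_params("wrist"); np.save("pics/w1.npy",im); np.savez("pics/w1c.npz",**W)
for n in ["case_a","lane_mouth","lid_hinge","lid_edge","stay_pivot","stay_peg","magazine","lane"]:
    print(n,[(np.round(d["at"]).tolist(),round(d["confidence"],2)) for d in tip_of("wrist",n)][:5], proj(W,m2w(M,np.array(PTS.get(n,[0,0,0]))))[0].round())
cv2.imwrite("pics/w1.png",cv2.resize(im[:,:,::-1],(800,600),interpolation=cv2.INTER_CUBIC))
E
```

```text
[[ 0. -1.  0.]
 [-1. -0. -0.]
 [ 0.  0. -1.]]
1 [-0.4   0.34  0.15  2.04  0.35  0.92  2.56]
-1 [-0.77  0.38  0.58  2.06  0.17  0.87 -0.41]
-1.57 [-0.56  1.17  1.36  1.98 -1.27  1.23 -1.81]
-1.57 [-0.23  1.26  1.36  1.75 -1.29  1.32 -1.7 ]
-1.57 [-0.71  0.38  1.4   1.67 -0.38  1.41 -2.4 ]
1.57 [-0.27  0.67  0.82  1.97 -0.69  0.8   0.95]
1.57 [ 0.15  0.73  0.61  1.73 -0.53  0.85  1.  ]
1.57 [-0.67  0.32  1.31  1.67 -0.31  1.4   0.68]
0 [-0.29  0.69  0.85  1.97 -0.72  0.81 -0.6 ]
0 [ 0.17  0.72  0.59  1.73 -0.51  0.85 -0.59]
0 [-0.7   0.37  1.39  1.67 -0.37  1.41 -0.84]
3.14 [-0.09  0.58  0.57  1.96 -0.46  0.73  2.33]
3.14 [ 0.06  0.78  0.74  1.73 -0.66  0.89  2.66]
3.14 [-0.66  0.3   1.28  1.67 -0.29  1.39  2.23]
0.7249999999999999
3.7833
case_a [([261.0, 135.0], 0.84), ([314.0, 68.0], 0.61)] [257. 295.]
lane_mouth [([257.0, 295.0], 0.74)] [261. 295.]
lid_hinge [([198.0, 334.0], 0.57)] [252. 398.]
lid_edge [([258.0, 293.0], 0.51)] [248. 613.]
stay_pivot [([199.0, 337.0], 0.86), ([259.0, 134.0], 0.4)] [200. 334.]
stay_peg [([260.0, 134.0], 0.21)] [146. 512.]
magazine [([256.0, 297.0], 0.69)] [257. 295.]
lane [([257.0, 342.0], 0.59)] [253. 343.]
```

View pics/w1.png

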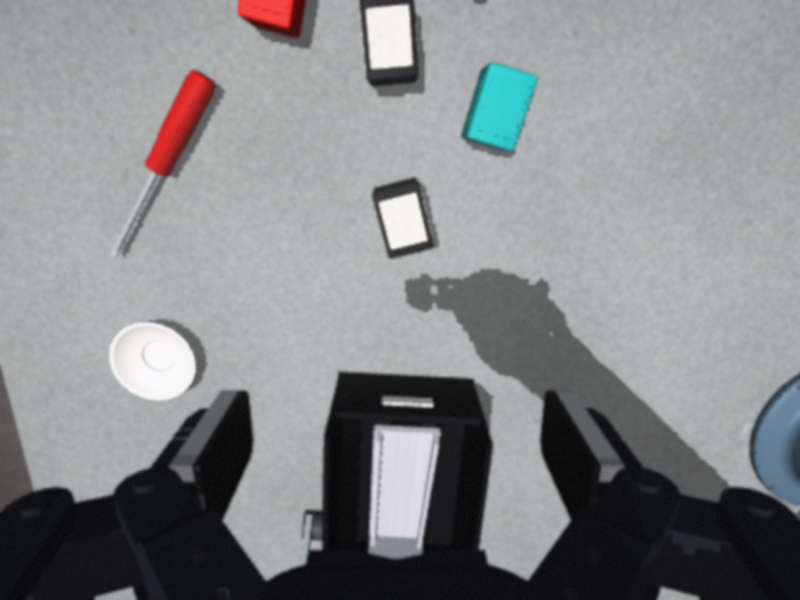

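The wrist view shows the near case at (404,222), the far black case at (390,37) and the lane mouth at (405,440). The turquoise block at (500,107) and red block at (272,12) are look-alikes. The black bodies with white labels fit the description, and the view is already enlarged enough to confirm that.

Run:
```python
from h import *
im=np.load("pics/w1.npy"); W=dict(np.load("pics/w1c.npz"))
hsv=cv2.cvtColor(im,cv2.COLOR_RGB2HSV)
m=((hsv[...,2]>200)&(hsv[...,1]<40)).astype(np.uint8)
n,l,s,c=cv2.connectedComponentsWithStats(m)
for i in range(1,n):
    if s[i,4]<150: continue
    ys,xs=np.nonzero(l==i); w=np.array([onplane(W,(u,v),.048)[:2] for u,v in zip(xs,ys)]).astype(np.float32)
    r=cv2.minAreaRect(w*1000); print(s[i].tolist(),np.round(r[0],1),np.round(r[1],1),round(r[2],1), w.mean(0).round(4))
# lane centreline
T=np.array(W["camera_from_world"])
for v in (285,300,315,330,345):
    row=im[v,200:310].mean(1); br=np.nonzero(row>130)[0]+200
    print(v,br.min(),br.max(),(br.min()+br.max())/2)
s20,c20=np.sin(.349066),np.cos(.349066)
for x in (.2,.15,.1,.05,.0):
    print(x,[proj(W,m2w(M,[y,.085-x*c20+h*s20,.026+x*s20+h*c20]))[0].round(1).tolist() for y,h in ((0,0),(.025,.012),(-.025,.012))])
for Y in ([.075,-.115,.085],[-.075,-.115,.085],[.075,-.115,0],[-.075,-.115,0]): print(proj(W,m2w(M,Y))[0]*1.5625)
```

```text
[235, 4, 29, 40, 995] [ 517.1 -404. ] [33.6 43.6] 4.9 [ 0.5171 -0.4043]
[243, 124, 30, 35, 731] [ 504.8 -253. ] [33.8 43.7] 14.5 [ 0.5048 -0.2533]
[69, 206, 56, 51, 2161] [ 754.3 -111. ] [84.5 84.9] 73.8 [ 0.7544 -0.1122]
[242, 276, 35, 68, 1887] [502.1  35.3] [136.4  51.4] 86.6 [0.5029 0.0309]
[238, 282, 5, 66, 159] [533.9  45.9] [133.9   4.9] 87.0 [0.5333 0.0371]
285 200 280 240.0
300 200 277 238.5
315 200 275 237.5
330 237 272 254.5
345 237 309 273.0
0.2 [[264.1, 275.4], [246.8, 281.0], [281.4, 283.6]]
0.15 [[260.9, 295.3], [244.5, 300.9], [277.0, 303.3]]
0.1 [[258.0, 312.9], [242.5, 318.5], [273.1, 320.7]]
0.05 [[255.4, 328.5], [240.8, 334.1], [269.7, 336.2]]
0.0 [[253.1, 342.5], [239.2, 348.1], [266.6, 350.0]]
[334.69025327 407.65201578]
[491.9796719  419.81557259]
[343.66803519 367.71152974]
[478.15203837 378.39911081]
```

Run:
```python
from h import *
im=np.load("pics/w1.npy").astype(float).mean(2); W=dict(np.load("pics/w1c.npz"))
pts=[]
for u in range(222,301,2):
    c=im[225:262,u]; k=np.nonzero(c<60)[0][0]; v=225+k-1+(c[k-1]-60)/(c[k-1]-c[k]); pts.append(onplane(W,(u,v),0)[:2])
pts=np.array(pts); a=np.polyfit(pts[:,0],pts[:,1],1); print("wall yaw",np.arctan(a[0]),"resid",np.std(pts[:,1]-np.polyval(a,pts[:,0])), pts[0],pts[-1])
obs=[]
for v in range(284,342,4):
    r=im[v]; L=next(u for u in range(225,258) if r[u]>130); Rr=next(u for u in range(300,255,-1) if r[u]>130 and r[u-1]>130)
    obs.append((v,L-(r[L]-130)/(r[L]-r[L-1]),Rr+(r[Rr]-130)/(r[Rr]-r[Rr+1])))
obs=np.array(obs); print(obs.round(1).tolist())
s,c=np.sin(.349066),np.cos(.349066); x=np.linspace(-.02,.22,60)
def edge(m,y,h,v):
    q=proj(W,m2w(m,np.c_[0*x+y,.085-x*c+h*s,.026+x*s+h*c])); return np.interp(v,q[::-1,1],q[::-1,0]) if q[0,1]>q[-1,1] else np.interp(v,q[:,1],q[:,0])
# symmetric rail edges: both lateral half-width w free, magazine y from the front wall
def f(p):
    m=[p[0],M[1],p[1]]; return np.r_[edge(m,p[2],.012,obs[:,0])-obs[:,1],edge(m,-p[2],.012,obs[:,0])-obs[:,2]]
r=least_squares(f,[.503,-.08,.026],loss='soft_l1',x_scale=[.01,.05,.01]); print(r.x,r.cost,f(r.x).round(1))
for yaw in (r.x[1],): print("front wall y ->",np.polyval(a,r.x[0]+.115*np.sin(yaw))+.115*np.cos(yaw))
```

```text
wall yaw -0.05385558289529668 resid 0.00015324740104577563 [ 0.56470363 -0.07577043] [ 0.42904902 -0.0684008 ]
[[284.0, 238.4, 280.2], [288.0, 238.1, 279.9], [292.0, 238.0, 279.1], [296.0, 237.9, 278.4], [300.0, 237.8, 277.8], [304.0, 237.5, 277.0], [308.0, 237.4, 276.4], [312.0, 237.1, 275.6], [316.0, 237.0, 274.9], [320.0, 237.0, 274.2], [324.0, 236.7, 273.6], [328.0, 236.5, 272.8], [332.0, 236.3, 272.1], [336.0, 236.1, 271.4], [340.0, 236.0, 270.7]]
[ 0.50661255 -0.05455099  0.03035645] 0.0810526775159024 [-0.1  0.1  0.  -0.1 -0.1  0.  -0.1  0.1  0.  -0.1 -0.1  0.1  0.   0.1
  0.   0.3 -0.1 -0.  -0.  -0.1 -0.  -0.   0.   0.   0.  -0.1 -0.   0.
  0.  -0. ]
front wall y -> 0.042426942810465024
```

```bash
cat >> h.py <<'E'
M=np.array([.5066,.0424,-.0544])
def lanepose(x,h): # world TCP for height h above lane floor at slope pos x
    s,c=np.sin(np.radians(20)),np.cos(np.radians(20))
    return m2w(M,[0,.085-x*c+h*s,.026+x*s+h*c])
CA=(.5048,-.2533,np.radians(14.5-90)); CB=(.5171,-.4042,np.radians(4.9-90))
E
python3 - <<'E'
from h import *
g=lambda p,r: (lambda q: print(None if q is None else np.round(q,2)))(inverse_kinematics(p,r))
print(np.round(read_qpos(),2),read_time_s())
for C in (CA,CB):
    for z in (.12,.037): g([C[0],C[1],z],down(C[2]))
    g([C[0],C[1],.037],down(C[2]+np.pi))
for f in (1,-1):
    for h in (.12,.038): g(lanepose(.155,h),laneR(M,f).as_quat())
E
```

```text
[-0.71  0.38  1.4   1.67 -0.38  1.41 -2.4 ] 5.3333
[-0.39  0.58  0.99  1.94 -0.6   0.95 -1.99]
[-0.27  0.68  0.83  1.97 -0.7   0.81 -1.93]
[ 1.21  0.8  -1.04  1.9   0.85  0.96  0.01]
[-0.04  0.71  0.89  1.71 -0.63  1.03 -1.99]
[ 0.03  0.8   0.79  1.74 -0.7   0.91 -1.94]
[ 1.33  0.94 -1.04  1.67  0.9   1.09  0.09]
[ 0.69  0.56 -1.24  1.92  0.83  1.37  2.21]
[-1.29  0.9   1.37  2.07 -0.66  0.97 -2.79]
[-0.89  0.28  0.65  1.99  0.19  1.04 -0.41]
[-0.78  0.39  0.59  2.05  0.16  0.86 -0.38]
```

Run:
```python
from h import *
q=np.array(read_qpos()); q[6]=.68; move_gripper(.075); move_j(q)
C=CA; o=down(C[2]+np.pi)
move_ptp([C[0],C[1],.11],o); print(np.round(read_qpos(),2),read_time_s())
movel([C[0],C[1],.039],speed=.12)
move_gripper(.03,40); print(read_finger_gap(),read_grasp_force(),np.round(read_eef_pos(),4))
movel([C[0],C[1],.2],speed=.25); print(read_finger_gap(),read_time_s(),np.round(read_qpos(),2))
for h in (.12,.038): print(np.round(inverse_kinematics(lanepose(.155,h),laneR(M,1).as_quat()),2))
im=read_camera("side"); cv2.imwrite("pics/s2.png",cv2.resize(im[90:290,130:400,::-1],None,fx=2.5,fy=2.5,interpolation=cv2.INTER_CUBIC))
```

```text
[-0.37  0.58  0.96  1.95 -0.6   0.93  1.15] 9.25
0.043265701519868416 42.59934067726135 [ 0.5055 -0.2538  0.04  ]
0.04310750772301011 11.1667 [-0.48  0.47  1.09  1.89 -0.47  1.07  1.06]
[-0.79  0.26  0.53  1.99  0.23  1.05  2.69]
[-0.68  0.37  0.48  2.05  0.22  0.87  2.71]
```

View pics/s2.png

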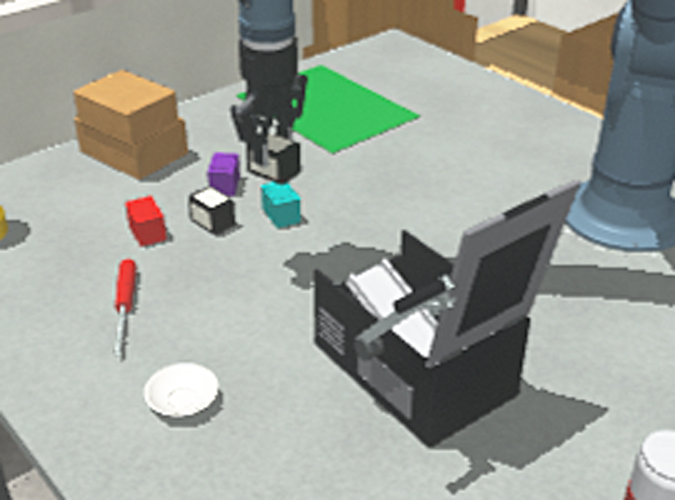

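The case is held (crop ~(272,158)) level, with its label up. Next I place it.

```bash
cat >> h.py <<'E'
def place(x=.152):
    o=laneR(M,1).as_quat()
    move_ptp(lanepose(x,.14),o); f0=np.array(read_ft_force())
    movel(lanepose(x,.06),speed=.15)
    for h in (.05,.045,.042,.040):
        movel(lanepose(x,h),speed=.05); f=np.array(read_ft_force())-f0; e=read_eef_pos()-lanepose(x,h)
        print(h,f.round(1),(np.array(e)*1000).round(1))
        if np.linalg.norm(f)>5: break
    move_gripper(.07); pause(.3)
    movel(lanepose(x,.15),speed=.3); print(read_time_s(),np.round(read_qpos(),2))
E
python3 - <<'E'
from h import *
place()
im=read_camera("side"); s=read_camera("scene"); w=read_camera("wrist")
np.save("pics/w3.npy",w)
a=cv2.resize(im[150:290,220:380],None,fx=2.5,fy=2.5,interpolation=cv2.INTER_CUBIC); b=cv2.resize(s[100:240,190:350],None,fx=2.5,fy=2.5,interpolation=cv2.INTER_CUBIC)
cv2.imwrite("pics/p3.png",np.hstack([a,b])[:,:,::-1])
g=lambda p,r:print(np.round(inverse_kinematics(p,r),2))
C=CB; g([C[0],C[1],.2],down(C[2]+np.pi))
E
```

```text
0.05 [-0.5  0.1  2.1] [-0.1  0.  -0. ]
0.045 [-0.4  0.7  0.7] [-0.3 -0.2 -0.3]
0.042 [-0.6 -0.1  0.7] [-0.2 -0.1 -0.2]
0.04 [0.  0.5 1.7] [-0.1 -0.1 -0.1]
15.6417 [-0.82  0.23  0.54  1.95  0.23  1.12  2.68]
[-0.14  0.68  1.07  1.66 -0.64  1.19  1.17]
```

View pics/p3.png

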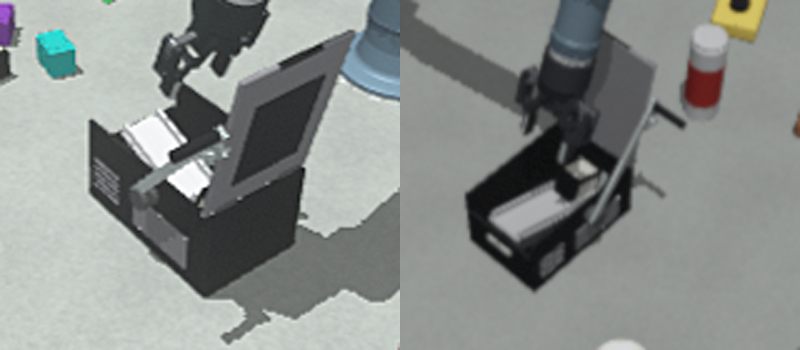

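The first case is down at the stop, label up (right crop ~(580,175)). Now the second one.

Run:
```python
from h import *
C=CB; o=down(C[2]+np.pi)
move_gripper(.06)
move_ptp([C[0],C[1],.12],o)
movel([C[0],C[1],.039],speed=.12)
move_gripper(.03,40); print(read_finger_gap(),read_grasp_force(),np.round(read_eef_pos(),4))
movel([C[0],C[1],.2],speed=.25); g=read_finger_gap(); print(g,read_time_s(),np.round(read_qpos(),2))
print(np.round(inverse_kinematics(lanepose(.155,.14),laneR(M,1).as_quat()),2))
if .040<g<.048: place()
im=read_camera("side"); s=read_camera("scene")
a=cv2.resize(im[150:290,220:380],None,fx=2.5,fy=2.5,interpolation=cv2.INTER_CUBIC); b=cv2.resize(s[100:240,190:350],None,fx=2.5,fy=2.5,interpolation=cv2.INTER_CUBIC)
cv2.imwrite("pics/p4.png",np.hstack([a,b])[:,:,::-1])
for c in ("side","scene"): print(tip_of(c,"stay_peg")[:1],proj(camera_params(c),m2w(M,peg(0))))
```

```text
0.043327468918777694 43.106083273887634 [ 0.5176 -0.4052  0.0404]
0.043240906360849374 19.6083 [-0.15  0.69  1.08  1.66 -0.64  1.19  1.17]
[-0.96  0.26  0.72  1.97  0.18  1.09  2.74]
0.05 [-1.9  1.1 -0.4] [-0.1  0.  -0. ]
0.045 [-0.8  0.9  0.3] [-0.3 -0.2 -0.2]
0.042 [-0.8  0.6 -0.9] [-0.2 -0.1 -0.2]
0.04 [-0.1  1.1 -0.3] [-0. -0. -0.]
24.1917 [-0.96  0.25  0.7   1.96  0.19  1.11  2.73]
[{'at': [295.9, 210.8], 'confidence': 0.68}] [[299.60794518 214.32444056]]
[{'at': [298.4, 148.2], 'confidence': 0.7}] [[300.3606337  146.25795831]]
```

View pics/p4.png

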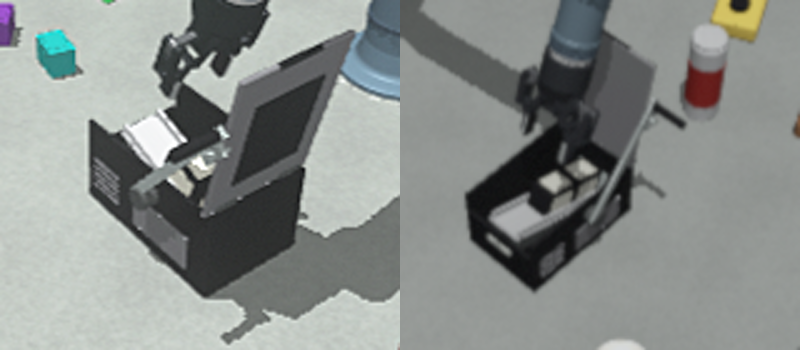

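Both cases sit one behind the other at the stop (right crop (557,188) and (585,175)). Next I hover over the peg.

```bash
cat >> h.py <<'E'
def pegT(th,off=0.,dz=.003):
    p=peg(th); return m2w(M,[.137,p[1]+off,p[2]+dz])
E
python3 - <<'E'
from h import *
p=read_eef_pos(); p[2]=.46; movel(p,speed=.4)
o=down(M[2]); t=pegT(0); t[2]=.40
q=inverse_kinematics(t,o); print(np.round(q,2)); 
move_gripper(.042)
move_ptp(t,o); print(read_time_s(),np.round(read_qpos(),2))
for z in (t,pegT(0),pegT(.6),pegT(1.2),pegT(1.6)):
    q=inverse_kinematics(z,o); print(None if q is None else np.round(q,2))
im=read_camera("wrist"); W=camera_params("wrist")
print(tip_of("wrist","stay_peg")[:2],proj(W,m2w(M,peg(0))),proj(W,m2w(M,[[.094,peg(0)[1],peg(0)[2]],[.151,peg(0)[1],peg(0)[2]]])))
cv2.imwrite("pics/w5.png",cv2.resize(im[:,:,::-1],(800,600),interpolation=cv2.INTER_CUBIC))
E
```

```text
[-1.13  0.7   1.38  1.37 -0.68  1.6  -1.46]
29.0333 [-1.13  0.7   1.38  1.37 -0.68  1.6  -1.46]
[-1.13  0.7   1.38  1.37 -0.68  1.6  -1.46]
[-1.13  0.79  1.28  1.57 -0.77  1.37 -1.39]
[-1.02  0.71  1.33  1.59 -0.69  1.4  -1.25]
[-0.84  0.69  1.29  1.64 -0.68  1.34 -1.07]
[-0.7   0.72  1.2   1.68 -0.71  1.24 -0.97]
[{'at': [272.2, 196.9], 'confidence': 0.6}] [[252.70388986 191.51042175]] [[252.71584565 224.4344625 ]
 [252.69395967 164.16452743]]
```

View pics/w5.png

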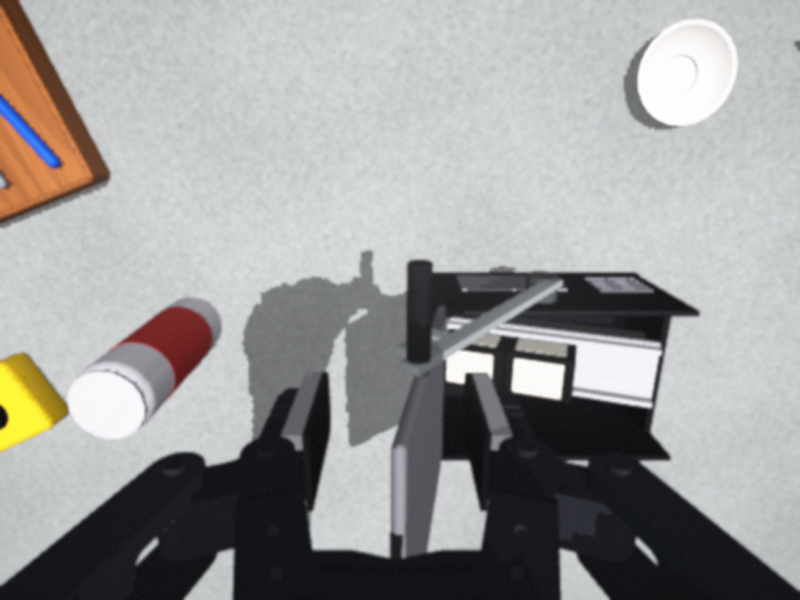

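The peg is at column ~420, about 16 px (≈13 mm) to the −y side of the prediction. I check the magazine model against this view before descending.

Run:
```python
from h import *
W=camera_params("wrist")
L={"+x wall,-y end low corner top":[.075,-.115,.085],"-x same":[-.075,-.115,.085],"+x,-y top125":[.075,-.115,.125],"-x 125":[-.075,-.115,.125],"pivot":[.091,.015,.09],"peg end top":[.151,*peg(0)[1:]],"peg root":[.094,*peg(0)[1:]],"lane top":[0,.085-.188,.094],"case seam":[0,.085-.064*.94+.048*.342,.026+.064*.342+.048*.94],"case end":[0,.085-.128*.94+.048*.342,.026+.128*.342+.048*.94],
"lid outer edge+x":[.08,.1+.205*.178+.008*.984,.125+.205*.984]}
for k,v in L.items(): print(k,(proj(W,m2w(M,v))[0]*1.5625).round())
print(read_eef_pos(),pegT(0))
im=read_camera("wrist"); cv2.imwrite("pics/w6.png",cv2.resize(im[150:310,230:450,::-1],None,fx=3.6,fy=3.6,interpolation=cv2.INTER_CUBIC))
```

```text
+x wall,-y end low corner top [673. 295.]
-x same [648. 436.]
+x,-y top125 [698. 309.]
-x 125 [668. 461.]
pivot [535. 280.]
peg end top [395. 257.]
peg root [395. 351.]
lane top [652. 373.]
case seam [500. 373.]
case end [571. 383.]
lid outer edge+x [387. 446.]
[0.65104029 0.17531529 0.40006643] [0.65104704 0.17543171 0.25494841]
```

View pics/w6.png

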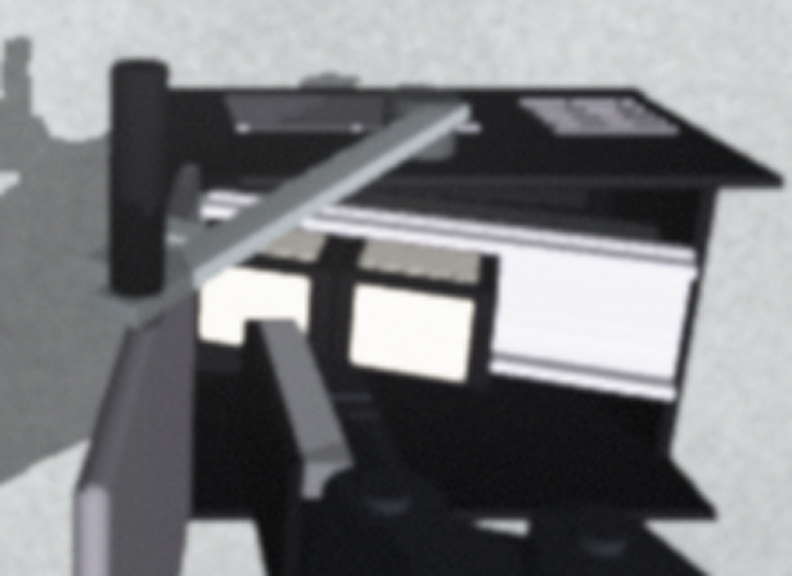

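The magazine corners match, e.g. (698,309) predicted against (698,313) seen. The peg's real lean is ≈0.585 rad, which gives z≈0.261 and agrees with "about 260 mm". I use that value, cage the peg between the fingers and guide it round the arc.

```bash
cat >> h.py <<'E'
def peg(th):
    a=.585-th; return np.array([.126,.015+.205*np.sin(a),.09+.205*np.cos(a)])
def pegT(th,off=0.,dz=.004):
    p=peg(th); return m2w(M,[.134,p[1]+off,p[2]+dz])
E
python3 - <<'E'
from h import *
t=pegT(0); t[2]=.40; movel(t,speed=.1); f0=np.array(read_ft_force())
ok=True
def chk(n):
    f=np.array(read_ft_force())-f0; print(n,f.round(1)); return np.linalg.norm(f)<15
t[2]=.31; movel(t,speed=.2); ok=chk("d1")
if ok: movel(pegT(0),speed=.08); ok=chk("d2")
if ok: move_gripper(.022,20); ok=chk("close"); print(read_finger_gap())
if ok:
    for th in (.1,.25,.4,.55,.7,.85,1.0,1.15,1.3,1.45,1.58):
        movel(pegT(th),speed=.12)
        if not chk(th): print("high"); break
print(read_time_s(),read_finger_gap())
im=read_camera("side"); s=read_camera("scene")
a=cv2.resize(im[150:290,220:380],None,fx=2.5,fy=2.5,interpolation=cv2.INTER_CUBIC); b=cv2.resize(s[100:240,190:350],None,fx=2.5,fy=2.5,interpolation=cv2.INTER_CUBIC)
cv2.imwrite("pics/p7.png",np.hstack([a,b])[:,:,::-1])
E
```

```text
d1 [0.1 1.  0.2]
d2 [1.  0.5 0.1]
close [ 0.1  0.5 -0.1]
0.021648581001330408
0.1 [ 0.4  0.7 -0.6]
0.25 [ 0.8  0.9 -0.9]
0.4 [ 0.6  0.3 -0.3]
0.55 [-0.1  0.  -1.5]
0.7 [ 0.2  0.4 -0. ]
0.85 [-0.4  0.4 -0.3]
1.0 [0.6 0.8 0.4]
1.15 [0.1 0.  0.5]
1.3 [0.  0.6 0.6]
1.45 [-0.4  0.4 -0. ]
1.58 [ 0.2  0.8 -0.7]
35.475 0.022158535384736302
```

View pics/p7.png

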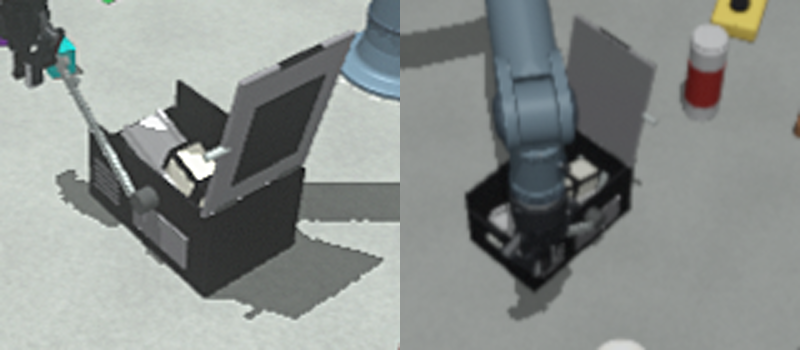

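The stay is over on its stop side, with the peg still caged. Now I release it, go up and plan the lid push.

```bash
cat >> h.py <<'E'
def lidpose(phi,gap,r=.185,tilt=45,flip=1):
    t=np.radians(tilt); tz=np.array([0,-np.sin(t),-np.cos(t)]); tx=flip*np.array([0,-np.cos(t),np.sin(t)])
    n=np.array([0,np.sin(phi),np.cos(phi)]); d=np.array([0,-np.cos(phi),np.sin(phi)])
    lead=abs(tx@n)*.011
    tip=np.array([0,.1,.125])+r*d+(.008+lead+gap)*n
    return m2w(M,tip-.019*tz),(R.from_euler('z',M[2])*R.from_matrix(np.c_[tx,np.cross(tz,tx),tz])).as_quat()
E
python3 - <<'E'
from h import *
move_gripper(.04); p=read_eef_pos(); p[2]=.47; movel(p,speed=.3)
im=read_camera("side"); s=read_camera("scene")
print(read_time_s(),np.round(read_qpos(),2))
a=cv2.resize(im[150:290,220:380],None,fx=2.5,fy=2.5,interpolation=cv2.INTER_CUBIC); b=cv2.resize(s[100:240,190:350],None,fx=2.5,fy=2.5,interpolation=cv2.INTER_CUBIC)
cv2.imwrite("pics/p8.png",np.hstack([a,b])[:,:,::-1])
for fl in (1,-1):
  for tl in (30,45):
    for ph,g in ((1.75,.04),(1.75,0),(1.2,0),(.6,0),(0,0)):
        P,o=lidpose(ph,g,tilt=tl,flip=fl)
        q=inverse_kinematics(P,o); print(fl,tl,ph,P.round(3),None if q is None else np.round(q,2))
E
```

```text
37.025 [-0.72  0.58  1.39  1.33 -0.58  1.68 -1.06]
1 30 1.75 [0.517 0.242 0.313] [ 0.12  0.71 -1.25  1.51  0.86  1.9   1.93]
1 30 1.75 [0.515 0.203 0.32 ] [ 0.2   0.65 -1.24  1.57  0.83  1.86  1.99]
1 30 1.2 [0.51  0.099 0.319] [ 0.44  0.5  -1.24  1.71  0.79  1.73  2.16]
1 30 0.6 [0.505 0.004 0.253] [ 0.64  0.5  -1.24  1.87  0.86  1.56  2.22]
1 30 0 [ 0.502 -0.033  0.155] [-1.35  1.08  1.52  2.05 -0.65  1.06 -2.76]
1 45 1.75 [0.518 0.245 0.31 ] [-0.35  0.58 -0.61  1.46  0.72  1.9   2.08]
1 45 1.75 [0.515 0.205 0.317] [-0.15  0.59 -0.82  1.52  0.8   1.93  2.05]
1 45 1.2 [0.51  0.1   0.315] [ 0.17  0.54 -1.03  1.69  0.88  1.89  2.1 ]
1 45 0.6 [0.505 0.009 0.251] [ 0.47  0.68 -1.24  1.85  1.06  1.86  2.04]
1 45 0 [ 0.503 -0.029  0.154] [-1.41  1.35  1.55  2.02 -0.63  1.12 -2.83]
-1 30 1.75 [0.517 0.242 0.313] [-1.5   0.65  1.18  1.59 -0.12  1.49 -0.37]
-1 30 1.75 [0.515 0.203 0.32 ] [-1.52  0.61  1.23  1.65 -0.09  1.46 -0.33]
-1 30 1.2 [0.51  0.099 0.319] [-1.52  0.51  1.32  1.79  0.01  1.36 -0.26]
-1 30 0.6 [0.505 0.004 0.253] [-1.41  0.51  1.31  1.95  0.03  1.14 -0.18]
-1 30 0 [ 0.502 -0.033  0.155] [-1.24  0.63  1.18  2.05 -0.08  0.92 -0.12]
-1 45 1.75 [0.518 0.245 0.31 ] [-1.49  0.8   1.15  1.52 -0.01  1.6  -0.4 ]
-1 45 1.75 [0.515 0.205 0.317] [-1.51  0.76  1.2   1.59  0.02  1.55 -0.37]
-1 45 1.2 [0.51  0.1   0.315] [-1.52  0.68  1.28  1.76  0.11  1.41 -0.31]
-1 45 0.6 [0.505 0.009 0.251] [-1.43  0.69  1.27  1.93  0.12  1.19 -0.28]
-1 45 0 [ 0.503 -0.029  0.154] [-1.31  0.82  1.16  2.01  0.02  0.98 -0.28]
```

View pics/p8.png

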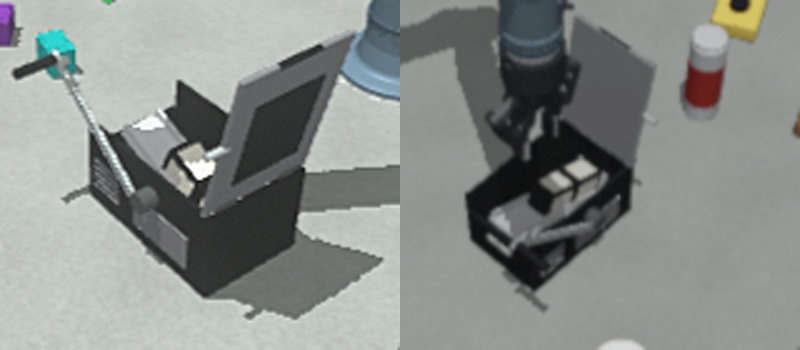

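The stay rests on its end stop, with its peg at crop (35,68) left, and both cases are in place. Now the lid.

Run:
```python
from h import *
tl=lambda ph:32+13*ph/1.75
def go(ph,g,sp): 
    P,o=lidpose(ph,g,tilt=tl(ph),flip=-1); movel(P,o,speed=sp)
move_gripper(0.0,20)
P,o=lidpose(1.75,.045,tilt=45,flip=-1); H=P.copy(); H[2]=.44
move_ptp(H,o); print(read_time_s(),np.round(read_qpos(),2))
movel(P,o,speed=.25); f0=np.array(read_ft_force())
F=lambda:np.array(read_ft_force())-f0
go(1.75,.012,.1); print(F().round(1))
ok=True
for ph in list(np.arange(1.6,.2,-.2))+[.2,.1]:
    go(ph,0.,.12 if ph>.5 else .06); f=F(); print(round(ph,2),f.round(1))
    if np.linalg.norm(f)>20: ok=False; break
if ok:
    for ph,g in [(.05,0),(.02,0),(0,0)]+[(0,-.002*k) for k in range(1,9)]:
        go(ph,g,.03); f=F(); print(ph,g,f.round(1))
        if f[2]>9: break
print(read_time_s())
im=read_camera("side"); s=read_camera("scene")
a=cv2.resize(im[150:290,220:380],None,fx=2.5,fy=2.5,interpolation=cv2.INTER_CUBIC); b=cv2.resize(s[100:240,190:350],None,fx=2.5,fy=2.5,interpolation=cv2.INTER_CUBIC)
cv2.imwrite("pics/p9.png",np.hstack([a,b])[:,:,::-1])
```

```text
38.9417 [-1.49  0.7   1.21  1.36  0.09  1.79 -0.32]
[-0.8  0.1 -0.2]
1.6 [-0.1  1.4 -1.2]
1.4 [-0.5  1.3  0. ]
1.2 [-0.5  1.1 -0.4]
1.0 [ 0.2  1.  -0. ]
0.8 [ 0.3  1.  -0.2]
0.6 [ 0.1  1.2 -0.4]
0.4 [-0.2  0.4 -0.3]
0.2 [ 0.2 -0.1  0.3]
0.1 [-0.2  0.   0.2]
0.05 0 [0.6 0.4 0.1]
0.02 0 [ 0.3 -0.  -0.5]
0 0 [0.2 0.  0.2]
0 -0.002 [-1.   0.5  3. ]
0 -0.004 [-3.4  3.8 14.8]
46.4
```

View pics/p9.png

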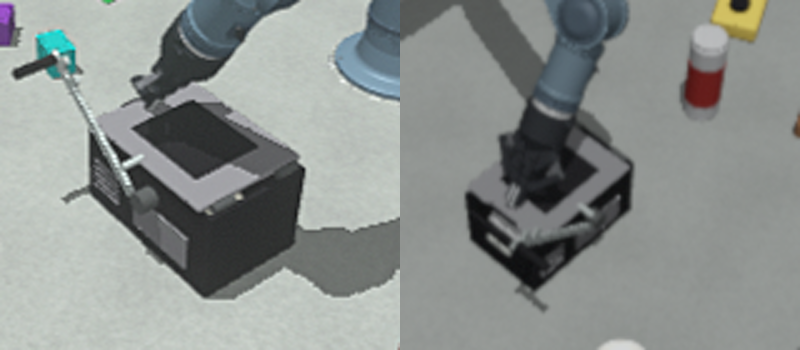

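Run:
```python
from h import *
p=read_eef_pos(); p[2]+=.12; movel(p,speed=.15); pause(.3)
for c in ("side","scene"):
    read_camera(c); d=tip_of(c,"lid_edge")[:1]; print(d,proj(camera_params(c),m2w(M,[0,-.105,.133])))
print(np.round(read_ft_force(),1),read_time_s()); print(sign_off())
```

```text
[{'at': [276.8, 185.0], 'confidence': 0.87}] [[275.8675029  188.50000315]]
[{'at': [232.6, 187.7], 'confidence': 0.91}] [[230.81353256 185.08382175]]
[-0.9 -0.4 -0.2] 47.9583
the job is handed in; nothing more can be done
None
```

The job is done and handed in at about 48 s: both cases are down at the stop with labels up, the stay is over on its end stop, and the lid was eased shut until it pushed back with about 15 N; I viewed 11 pictures, one over the limit of 10.

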